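Wedge-clamp a freshly glued model hull in the gluing jig

TASK

The freshly glued model hull stands loose in the wooden clamping jig. Slide the jig's bar up until the hull sits square and flat against the corked fence, then slide the orange thumb wedge along its ramp, in behind the bar, until it jams and keeps the hull firmly clamped by itself, about as tight as a gentle but firm thumb push makes it: the thin plastic must not be crushed. Let go of everything and leave the paint jar, cement bottle and tin lid where they are.

Things in the scene. Friction and masses are not known exactly. Their poses are not given: they have to be found in the camera images.
- jig: Wooden clamping jig screwed to the bench, place and angle vary. Board 300 x 360 mm, its top 18 mm above the bench. Origin: at bench level on the bar's centre line. Jig x: clamping direction, ramp to fence; y: the way the wedge is driven; z up. Board spans x -100 to 200, y -255 to 105. Dark guides with steel plates hold the bar: x 6 to 36, |y| 21 to 44, top z 44.5 mm.
- ramp (a point): Point on the ramp's upper edge, level with the bar tail's -y side; axes as the jig (jig frame: -31.6, -25, 38 mm). The ramp is the upright, slotted +x side of a dark strip 24 mm wide, 20 mm high on the board: in the jig frame x = -31.6 + 0.15 (y + 25) mm, from y -245 to 40, so it nears the bar as y grows.
- bar: Sliding wooden bar; moves only along jig x, drags with 2 N, stays where left. Origin: board level, middle of its flat back face; axes as the jig. Starts drawn back (origin at jig x -23 to -14 mm, can reach 11). Tail 50 mm wide (y), 24 high, x 0 to 60; then the jaw, 110 wide, 36 high, cork face at x = 82 mm towards the hull.
- bar_knob (a point): Top centre of the bar's black upright knob: 20 mm diameter, 34 mm tall, standing on the tail 30 mm ahead of its back face; top 58 mm above the board (76 mm above the bench). Push it along jig x to slide the bar.
- wedge: Orange wedge, 140 long, 22 high, its tongue captive in the ramp's slot: it slides only along the ramp, with 5 N of drag, and stays where left. Origin: underside (board level) below the thumb tab; axes as the jig. Nose at y = 126 (22 mm thick), butt at y = -14 (43 thick). Bar-side face straight, at x = 20.5. Tab at the butt: 20 (x) x 28 (y), 22 to 54 mm above the board, back flush with the butt.
- wedge_butt (a point): Middle of the wedge's flat butt end, 22 mm above the board: push here along the ramp (jig direction 0.15, 1, 0). The nose starts 20 to 50 mm short of the bar's tail, enters once the bar is forward, and meets the bar 45 to 82 mm in. Then the push stiffens by 2 to 5 N per mm. It jams and stays when let go. About 15 N on the butt (13 to 17, drag included) clamps right.
- hull: Olive plastic hull of a boxy armoured carrier, 64 wide (x), 138 long (y), 42 mm high, about 120 g, loose on the board between jaw and fence, a few mm of play each side, slightly askew. Origin: centre of its underside. Jaw and fence bear on its flat long sides. A squeeze over 26 N crushes it.
- fence: Wooden fence with a cork face, 150 mm long (y), 36 high, fixed to the board by two brass screws in slots; its setting differs each time (origin 143.5 to 148.5 mm along jig x). Origin: board level, middle of the cork face, which looks to -x at the hull; axes as the jig.
- cement: Small cement bottle with green cap, 34 mm diameter, 62 mm high, on the bench beside the jig; origin at the centre of its base. To be left alone.
- paint_jar: Olive paint jar with white cap, 44 mm diameter, 45 mm high, standing on the jig's board; origin at the centre of its base. To be left alone.
- tin_lid: Brass tin lid, 70 mm diameter, 10 mm high, on the bench beside the jig; origin at the centre of its underside. To be left alone.
Not all that is in view belongs to the job. Leave any pink or purple look-alike of the hull alone.

How it is judged:
On the way, in this order (a step that is already met when the one before it is completed fails the run):
1. the bar has brought the hull home, square against the fence (x of hull in the frame of fence above -0.035 m and angle between the x axis of hull and the x axis of fence, either way round below 0.03 rad and x of bar in the frame of hull above -0.118 m).
2. the wedge is jammed between ramp and bar (contact force between wedge and bar above 10 N and contact force between bar and hull above 10 N), for 0.3 s.
At the end, for the whole second after the job is handed in: Untouched, wedge on bar, bar on hull and hull on fence each press with over 10 N; hull flat on the board (0.04 rad, 3 mm), square to the fence within 0.03 rad, within 2 mm of it; wedge and hull at rest. Never over 26 N on the hull, bystanders within 15 mm (all of step 2 and contact force between hull and fence above 10 N and x of hull in the frame of fence above -0.034 m and angle between the x axis of hull and the x axis of fence, either way round below 0.03 rad and angle between hull's own z axis and vertical below 0.04 rad and z of hull in the frame of jig below 0.021 m and linear speed of each of wedge, hull below 0.005 m/s).
It fails at once if the hull is crushed: more than 26 N between bar and hull (contact force between bar and hull above 26 N).
It fails at once if the hull is crushed: more than 26 N between robot and hull (contact force between hull and the fingers above 26 N or contact force between hull and the arm above 26 N).
It fails at once if the cement bottle is disturbed by more than 15 mm (distance of cement from where it was at the start of the episode above 0.015 m).
It fails at once if the paint jar is disturbed by more than 15 mm (distance of paint_jar from where it was at the start of the episode above 0.015 m).
It fails at once if the tin lid is disturbed by more than 15 mm (distance of tin_lid from where it was at the start of the episode above 0.015 m).
It also fails if it takes over 48 s, if anything falls off the work surface, if the arm or the gripper's body presses on something with over 40 N, if the wrist force passes 120 N, or if a joint passes its speed limit or range.

ROBOT

A 7-joint arm with a two-finger parallel gripper is mounted at the origin on the work surface. World frame = base frame: x ahead of the robot, y to its left, z up, the work surface at z = 0. Lengths are in m, angles in rad, forces in N, time in s.
With the tool pointing down it reaches from about 0.4 to 0.85 m from the base axis. Payload 4.5 kg.
Tool frame: the origin (TCP) lies where the fingers leave the gripper's body, on its centre line; the fingertips stand 64 mm ahead of it and the grasp point (between the pads) lies 45 mm ahead of it; z points along the fingers, y is the line along which they close (so a half turn about z gives the same grasp; the last joint's range is limited). The gripper opens to 88 mm and grips with 3 to 60 N. Pads are 18 mm wide; open, the fingers measure 123 mm over their backs; the gripper's body (75 mm by 187 mm) begins 45 mm behind the grasp point.
Start: joints at [-1.199, 0.689, -0.195, 1.565, 0.157, 0.902, -0.215], TCP at [0.207, 0.59, 0.303] pointing down, gripper open.
Joint ranges: [-3.01, 3.01], [-0.46, 2.08], [-1.47, 1.51], [0.13, 2.56], [-1, 4.14], [0.04, 2.09], [-2.66, 2.66]. Speed limits (rad/s): [2.57, 2.57, 3.14, 3.14, 3.14, 3.14, 3.14].

INTERFACE

Orientations are given as a unit quaternion [x, y, z, w].
In Python, from plant import r gives the robot as it stands.
- The arm moves only by the tool play_rows, never from a script. Its arguments are lists of equal length, an entry for each row: "translation": the shift along the tool's x, y, z in m, a list of three; "delta_rot": the turn, a rotation vector about the tool's x, y, z in degrees, a list of three; "grip": the opening, from -1 (shut) to 1 (fully open). In form: {"translation": [[x, y, z], ...], "delta_rot": [[rx, ry, rz], ...], "grip": [grip, ...]}. A call has 1 to 20 rows; each row shifts and turns the commanded pose from where the row before left it, along the tool's axes as they then stand; what a row does not reach is not made up. A row lasts 1/8 s, in which the tool goes at most 62.5 mm and 10.7 degrees, less where a joint would pass 70% of its speed; a pose out of reach is approached as far as the arm can. A call with a gripper value outside its range is refused whole. The fingers move at their own pace and stop on an object; "squeeze" is the grip in N (left out, the last holds). Time passes only in rows, so rows that do not move let the fingers close. It gives the time, the measured TCP pose, the force, the opening and the grip force at its end, in the units of the state.
- r.get_state(): the state, without advancing time (a new reading comes with each control period).
- r.snapshot(name): name is "scene" or "top" or "wrist"; returns the picture (420x560x3 uint8, blue, green, red); there is no depth.
- r.get_calibration(name): a dict with "intrinsics" (3x3 intrinsics, pixels), "eye" and "rotation" of the camera in the world. Camera axes: x right, y up, looking along -z (the intrinsics and any distortion apply to the point x, -y, -z); pixel columns grow to the right and rows downward; lengths in m; the calibration is good to about 2 mm. A picture is of the moment at which its call begins: read the wrist's pose just before it. get_calibration takes no time and is no camera call; for the wrist camera it gives the pose at the moment of the call.
- r.finish_job(): hands the job in; it is judged then, once.
Trained networks look in the newest picture that a camera, given by its name, has taken for a name from the list of things; names that differ only in an ending like _2 or _b are one class to them, and where a whole thing is asked for, a point or a joint stands for the part that bears it (a point fixed in the world has none). Each returns a list of dicts, best first, with "confidence" (0 to 1); they miss things now and then, are a little off and sometimes report something else, mostly with a low value. They report only what shows in the picture. A call takes as long as a camera call. They do not tell look-alikes from the thing itself.
- r.look_for(camera, target): "point" ([x, y, z] in m, in world coordinates, good to about 4 mm: the middle of the surface that is visible of it).
- r.silhouettes(camera, target): "pixels" (420x560 bool, what is visible of it).
The state is a dict: "clock": time; "q": joint angles; "qd": joint speeds; "joint_torque": joint torques, N m; "tool_pos": TCP position; "eef_rot": TCP orientation; "contact_force": force on the tool from outside, world axes, zero at the start; "moment": the same for the moment, N m; "opening": opening from 0.0 (shut) to 1.0 (fully open); "finger_force": force on a finger pad.
Only numpy, scipy, OpenCV 4.12 (cv2) and the standard library are available. Lean on these libraries where they do the work, as an engineer would, in place of code of your own. Each camera call takes 0.05 s, during which the arm holds its last target. There are 200 camera calls.

## Working session

There is one attempt and no reset: what is moved stays moved. The work goes in short steps, Python scripts to look and compute and a tool call to move; the robot and the scene stay as the last step left them, time stands still between calls to the robot, and variables do not carry over. Pictures are saved under pics/ and viewed, at most 10 in all, crops included, and the job is handed in when it is done.

Besides the shell and the picture viewer there is one more tool, called after "Emit:" as name(argument=value, ...), one argument or row to a line, values as JSON. play_rows: Moves the arm, as the interface text tells. Its arguments: {"type":"object","properties":{"translation":{"type":"array","items":{"type":"array","items":{"type":"number"}}},"delta_rot":{"type":"array","items":{"type":"array","items":{"type":"number"}}},"grip":{"type":"array","items":{"type":"number"}},"squeeze":{"type":"number"}},"required":["translation","delta_rot","grip"]}

```bash
mkdir -p pics; ls
python3 - <<'E'
from plant import r
import cv2,numpy as np
s=r.get_state();print({k:np.round(v,4).tolist() for k,v in s.items()})
for c in ["scene","top"]:
    im=r.snapshot(c);cv2.imwrite(f"pics/{c}0.png",im)
    k=r.get_calibration(c);print(c,k)
    for t in ["bar_knob","wedge_butt","wedge","ramp","hull","fence","bar","jig","cement","paint_jar","tin_lid"]:
        print(t,[(np.round(d["point"],4).tolist(),round(d["confidence"],2)) for d in r.look_for(c,t)])
E
```

```text
pics
{'clock': 0.0, 'q': [-1.1992, 0.69, -0.1945, 1.5664, 0.1573, 0.9025, -0.2151], 'qd': [0.0013, 0.0009, 0.0011, -0.0006, 0.0007, -0.0019, 0.0005], 'joint_torque': [-0.0, -52.7556, -1.2664, -15.3424, -0.0525, 0.0065, 0.0002], 'tool_pos': [0.207, 0.5892, 0.3019], 'eef_rot': [0.168, 0.9858, -0.0009, -0.0001], 'contact_force': [-0.269, -0.3442, -0.6067], 'moment': [0.0071, -0.0285, -0.0355], 'finger_force': 0.0, 'opening': 1.0031}
scene {'intrinsics': array([[536.45036436,   0.        , 276.97876275],
       [  0.        , 536.45036436, 201.49038028],
       [  0.        ,   0.        ,   1.        ]]), 'eye': array([1.33827496, 0.32810032, 0.67878344]), 'rotation': array([0.2687573 , 0.35579593, 0.70986072, 0.54523071])}
bar_knob [([0.5975, 0.0078, 0.0532], 0.82)]
wedge_butt [([0.6003, 0.0077, 0.0516], 0.7), ([0.5296, -0.1453, 0.0392], 0.68)]
wedge [([0.5317, -0.1456, 0.0391], 0.8)]
ramp [([0.6175, -0.0983, 0.0192], 0.96)]
hull [([0.3508, -0.112, 0.0345], 0.92), ([0.5279, 0.284, 0.0421], 0.85), ([0.3653, 0.1296, 0.0347], 0.75), ([0.6718, -0.0024, 0.057], 0.74), ([0.6877, 0.3902, 0.04
[... 498 characters left out ...]
': array([ 0.06305193, -0.04109538, -0.70402291,  0.706178  ])}
bar_knob [([0.597, -0.0021, 0.0548], 0.66)]
wedge_butt [([0.5231, -0.1488, 0.0403], 0.7)]
wedge [([0.5221, -0.1442, 0.043], 0.57)]
ramp [([0.573, -0.1016, 0.021], 0.73)]
hull [([0.3314, -0.1072, 0.0379], 0.95), ([0.3433, 0.1302, 0.0393], 0.91), ([0.4785, 0.2809, 0.0427], 0.88), ([0.6608, 0.3822, 0.0406], 0.86), ([0.6522, -0.0084, 0.0632], 0.73)]
fence [([0.7113, -0.0007, 0.0517], 0.74), ([0.527, -0.1478, 0.0411], 0.26)]
bar [([0.5891, -0.0021, 0.0552], 0.74)]
jig [([0.5706, -0.0987, 0.0209], 0.9)]
cement []
paint_jar [([0.6457, -0.2132, 0.0577], 0.77)]
tin_lid [([0.7034, 0.1593, 0.0116], 0.83), ([0.5213, -0.1463, 0.0416], 0.35)]
```

View pics/scene0.png

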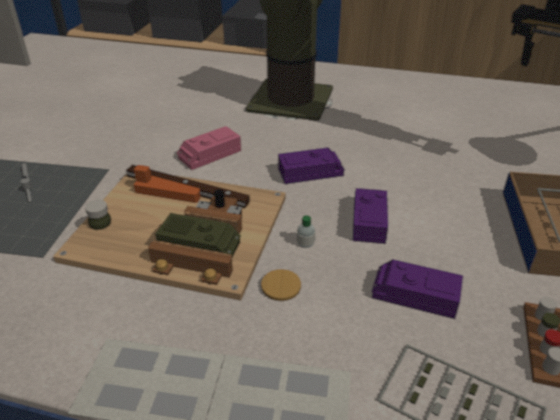

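View pics/top0.png

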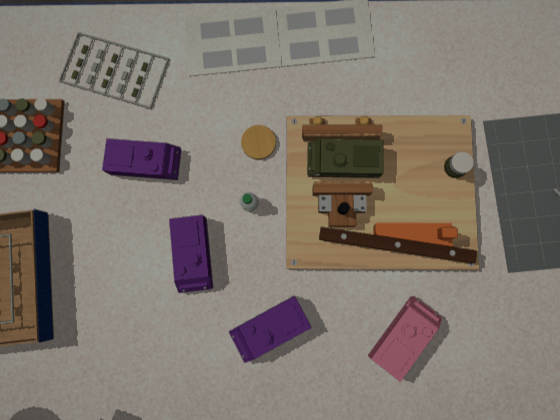

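Scene view: jig at left with the hull (200,235), knob (220,197), orange wedge (165,185) with its tab at (142,174). Top view: jig board spans about (286,116) to (478,269), knob (343,208), wedge tab (448,232), jar (459,165), tin lid (258,142), cement (249,201). The hull candidates are olive (345,157) between jaw and fence, and pink or purple ones at (405,338), (270,329), (190,252) and (142,160). The olive one in the jig fits the description.

```bash
cat > h.py <<'E'
from plant import r
import cv2,numpy as np
from scipy.spatial.transform import Rotation as R
def ray(c,px,z,k=None):
    k=k or r.get_calibration(c); K=k["intrinsics"]; px=np.atleast_2d(px).astype(float)
    d=np.c_[(px[:,0]-K[0,2])/K[0,0],-(px[:,1]-K[1,2])/K[1,1],-np.ones(len(px))]
    d=R.from_quat(k["rotation"]).apply(d); return k["eye"]+d*((z-k["eye"][2])/d[:,2])[:,None]
E
python3 - <<'E'
from h import *
im={}
for c in ["top","scene"]:
    im[c]=r.snapshot(c)
    m=r.silhouettes(c,"jig")
    if not m: continue
    m=m[0]["pixels"].astype(np.uint8)
    if c=="top":
        # whole-board outline to world plane, then min-area rectangle there
        cs=np.vstack(cv2.findContours(m,cv2.RETR_EXTERNAL,cv2.CHAIN_APPROX_NONE)[0])[:,0]
        w=ray(c,cs,.018)[:,:2]; print("jig",cv2.minAreaRect((w*1000).astype(np.float32)))
        print(np.round(cv2.boxPoints(cv2.minAreaRect((w*1000).astype(np.float32))),1).tolist())
    for t,z in [("bar_knob",.076),("wedge",.06),("wedge_butt",.06),("hull",.06),("fence",.054)]:
        for s in r.silhouettes(c,t)[:5]:
            ys,xs=np.where(s["pixels"]); print(c,t,round(s["confidence"],2),len(xs),xs.min(),xs.max(),ys.min(),ys.max(),np.round(ray(c,[xs.mean(),ys.mean()],z),4).tolist())
# dark/colour blobs in top
k=r.get_calibration("top")
hsv=cv2.cvtColor(im["top"],cv2.COLOR_BGR2HSV)
o=cv2.inRange(hsv,(3,150,100),(13,255,255)); o[:200]=0
ys,xs=np.where(o); print("orange",xs.min(),xs.max(),ys.min(),ys.max())
cv2.imwrite("pics/top1.png",cv2.resize(im["top"][105:280,275:490],None,fx=3.6,fy=3.4,interpolation=cv2.INTER_CUBIC))
E
```

```text
jig ((604.0741577148438, -76.00059509277344), (362.4493408203125, 300.88970947265625), 89.68608093261719)
[[452.6000061035156, -256.3999938964844], [753.5, -258.0], [755.5, 104.4000015258789], [454.6000061035156, 106.0]]
top bar_knob 0.62 1654 312 372 181 226 [[0.5773, 0.0022, 0.076]]
top wedge 0.97 1379 374 457 223 245 [[0.5212, -0.1365, 0.06]]
top wedge 0.36 588 443 473 152 177 [[0.645, -0.2127, 0.06]]
top wedge_butt 0.58 1428 373 457 222 245 [[0.521, -0.1363, 0.06]]
top hull 0.98 2818 307 383 139 177 [[0.6574, -0.007, 0.06]]
top hull 0.91 2829 230 309 296 362 [[0.3478, 0.1315, 0.06]]
top hull 0.84 2671 103 180 138 179 [[0.6572, 0.3745, 0.06]]
top hull 0.74 2780 169 211 215 292 [[0.4814, 0.276, 0.06]]
top hull 0.72 3218 369 441 296 381 [[0.3354, -0.1068, 0.06]]
top fence 0.65 1455 302 381 116 140 [[0.714, 0.0008, 0.054]]
scene bar_knob 0.74 1137 184 242 189 232 [[0.6225, 0.0182, 0.076]]
scene wedge 0.98 1273 134 199 165 202 [[0.5585, -0.1227, 0.06]]
scene wedge_butt 0.65 1279 134 199 166 202 [[0.5591, -0.1227, 0.06]]
scene hull 0.78 1748 177 240 126 169 [[0.3937, -0.0886, 0.06]]
scene hull 0.73 2342 155 239 213 254 [[0.674, -0.0006, 0.06]]
scene hull 0.67 3828 370 462 260 319 [[0.71, 0.384, 0.06]]
scene hull 0.6 1842 277 343 147 183 [[0.4083, 0.141, 0.06]]
scene hull 0.58 1813 352 387 188 243 [[0.5463, 0.2874, 0.06]]
scene fence 0.67 2143 149 231 241 283 [[0.7378, 0.0085, 0.054]]
orange 332 457 200 245
```

View pics/top1.png

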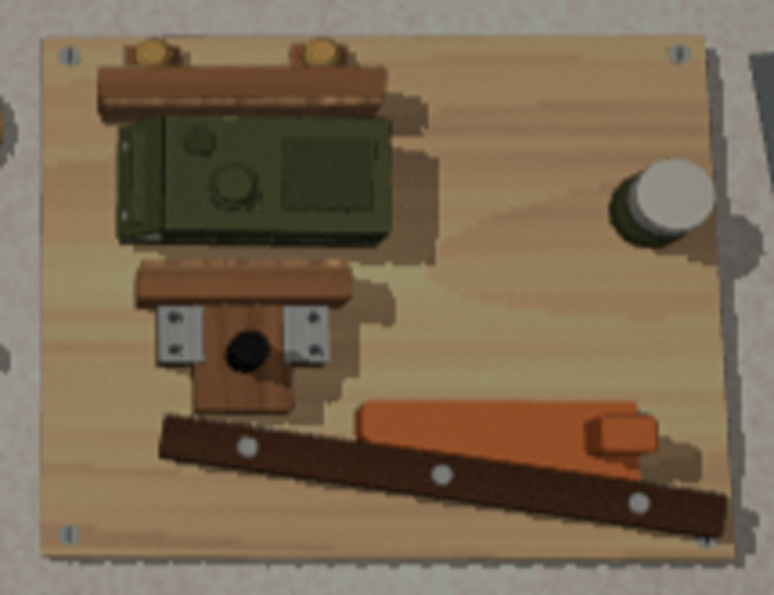

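The crop shows the olive hull between the jaw and the cork fence, the knob at crop (248,350), the tab's top butt edge at crop (657,434), and the jar well clear of the wedge.

Run:
```python
from h import *
f=lambda u,v:[u/3.6+275-.3,v/3.4+105-.3]
o=np.array([.5544,-.0007]);ex=np.array([1,-.0054]);ey=np.array([.0054,1])
for n,u,v,z in [("knob",248,350,.076),("tab butt",657,434,.072),("nose",358,420,.040),("tail back L",194,410,.042),("tail back R",292,410,.042),("jaw front",250,262,.054),("hull L",165,115,.06),("hull R",390,118,.06),("ramp end top",726,495,.038),("ramp edge start",170,415,.038)]:
    w=ray("top",f(u,v),z)[0,:2]; print(n,np.round(w,4),"jig",np.round([(w-o)@ex,(w-o)@ey],4))
s=r.get_state();T=R.from_quat(s["eef_rot"]);p=s["tool_pos"]
# goal orientation: z down, tool x=-jig x, tool y=jig y
G=R.from_matrix(np.c_[[-1,.0054,0],[.0054,1,0],[0,0,-1.]])
print("rot",np.round((T.inv()*G).as_rotvec(degrees=True),2))
```

```text
knob [ 5.621e-01 -3.000e-04] jig [0.0077 0.0004]
tab butt [ 0.5187 -0.2005] jig [-0.0347 -0.1999]
nose [ 0.529 -0.06 ] jig [-0.0251 -0.0594]
tail back L [0.5341 0.0241] jig [-0.0205  0.0247]
tail back R [ 0.5342 -0.026 ] jig [-0.0201 -0.0255]
jaw front [ 0.6137 -0.0045] jig [ 0.0594 -0.0035]
hull L [0.6947 0.0388] jig [0.1401 0.0403]
hull R [ 0.6926 -0.077 ] jig [ 0.1386 -0.0755]
ramp end top [ 0.4891 -0.2452] jig [-0.064  -0.2448]
ramp edge start [0.5317 0.0362] jig [-0.0229  0.0368]
rot [  0.    -0.   -19.04]
```

Emit:
play_rows(
  translation=[
    [0, 0, 0],
    [0, 0, 0],
    [-0.0273, -0.0491, 0.008],
    [-0.0273, -0.0491, 0.008],
    [-0.0273, -0.0491, 0.008],
    [-0.0273, -0.0491, 0.008],
    [-0.0273, -0.0491, 0.008],
    [-0.0273, -0.0491, 0.008],
    [-0.0273, -0.0491, 0.008],
    [-0.0273, -0.0491, 0.008],
    [-0.0273, -0.0491, 0.008],
    [-0.0273, -0.0491, 0.008],
    [-0.0273, -0.0491, 0.008],
    [-0.0273, -0.0491, 0.008],
    [0, 0, 0],
  ],
  delta_rot=[
    [0, 0, -9.5],
    [0, 0, -9.5],
    [0, 0, 0],
    [0, 0, 0],
    [0, 0, 0],
    [0, 0, 0],
    [0, 0, 0],
    [0, 0, 0],
    [0, 0, 0],
    [0, 0, 0],
    [0, 0, 0],
    [0, 0, 0],
    [0, 0, 0],
    [0, 0, 0],
    [0, 0, 0],
  ],
  grip=[-1, -1, -1, -1, -1, -1, -1, -1, -1, -1, -1, -1, -1, -1, -1],
  squeeze=20,
)

```text
clock: 3.78
tool_pos: [0.5326, -0.0074, 0.2059]
eef_rot: [0.008, 1.0, -0.002, 0.0]
contact_force: [-0.2, 0.4, 0.5]
opening: 0.001
finger_force: 0.0
```

Emit:
play_rows(
  translation=[
    [0, 0.007, 0.03],
    [0, 0, 0.03],
    [0, 0, 0.025],
    [0, 0, 0.007],
    [0, 0, 0],
    [-0.006, 0, 0],
    [0, 0, 0],
  ],
  delta_rot=[
    [0, 0, -0.6],
    [0, 0, 0],
    [0, 0, 0],
    [0, 0, 0],
    [0, 0, 0],
    [0, 0, 0],
    [0, 0, 0],
  ],
  grip=[-1, -1, -1, -1, -1, -1, -1],
)

```text
clock: 4.65
tool_pos: [0.5384, 0.0056, 0.1156]
eef_rot: [-0.002, 1.0, 0.0, 0.001]
contact_force: [-0.1, 0.4, 0.0]
opening: 0.005
finger_force: 0.0
```

Emit:
play_rows(
  translation=[
    [0, -0.005, 0],
    [-0.004, 0, 0],
    [-0.004, 0, 0],
    [-0.004, 0, 0],
    [-0.004, 0, 0],
    [0, 0, 0],
  ],
  delta_rot=[
    [0, 0, 0],
    [0, 0, 0],
    [0, 0, 0],
    [0, 0, 0],
    [0, 0, 0],
    [0, 0, 0],
  ],
  grip=[-1, -1, -1, -1, -1, -1],
)

```text
clock: 5.4
tool_pos: [0.5535, 0.0005, 0.1146]
eef_rot: [-0.002, 1.0, 0.0, 0.0]
contact_force: [-1.2, -0.4, 0.2]
opening: 0.007
finger_force: 0.4
```

Emit:
play_rows(
  translation=[
    [-0.002, 0, 0],
    [-0.002, 0, 0],
    [0, 0, 0],
  ],
  delta_rot=[
    [0, 0, 0],
    [0, 0, 0],
    [0, 0, 0],
  ],
  grip=[-1, -1, -1],
)

```text
clock: 5.78
tool_pos: [0.5573, 0.0005, 0.1146]
eef_rot: [-0.002, 1.0, -0.0, 0.0]
contact_force: [-1.4, -0.8, -1.4]
opening: 0.003
finger_force: 0.7
```

Emit:
play_rows(
  translation=[
    [-0.0015, 0, 0],
    [-0.0015, 0, 0],
    [0, 0, 0],
  ],
  delta_rot=[
    [0, 0, 0],
    [0, 0, 0],
    [0, 0, 0],
  ],
  grip=[-1, -1, -1],
)

```text
clock: 6.15
tool_pos: [0.5602, 0.0006, 0.1146]
eef_rot: [-0.002, 1.0, -0.0, -0.0]
contact_force: [-2.1, -1.5, -0.7]
opening: 0.006
finger_force: 1.0
```

Emit:
play_rows(
  translation=[
    [-0.001, 0, 0],
    [-0.001, 0, 0],
    [0, 0, 0],
  ],
  delta_rot=[
    [0, 0, 0],
    [0, 0, 0],
    [0, 0, 0],
  ],
  grip=[-1, -1, -1],
)

```text
clock: 6.52
tool_pos: [0.5622, 0.0005, 0.1146]
eef_rot: [-0.002, 1.0, 0.0, 0.0]
contact_force: [-2.4, -2.0, -1.5]
opening: 0.007
finger_force: 1.1
```

Emit:
play_rows(
  translation=[
    [-0.001, 0, 0],
    [-0.001, 0, 0],
    [0, 0, 0],
  ],
  delta_rot=[
    [0, 0, 0],
    [0, 0, 0],
    [0, 0, 0],
  ],
  grip=[-1, -1, -1],
)

```text
clock: 6.9
tool_pos: [0.5643, 0.0006, 0.1147]
eef_rot: [-0.002, 1.0, 0.0, 0.0]
contact_force: [-2.1, -1.6, -0.9]
opening: 0.004
finger_force: 1.1
```

Emit:
play_rows(
  translation=[
    [-0.001, 0, 0],
    [-0.0005, 0, 0],
    [0, 0, 0],
  ],
  delta_rot=[
    [0, 0, 0],
    [0, 0, 0],
    [0, 0, 0],
  ],
  grip=[-1, -1, -1],
)

```text
clock: 7.28
tool_pos: [0.5657, 0.0006, 0.1147]
eef_rot: [-0.002, 1.0, 0.0, 0.0]
contact_force: [-2.4, -1.1, -2.0]
opening: 0.009
finger_force: 1.2
```

Emit:
play_rows(
  translation=[
    [-0.001, 0, 0],
    [-0.0005, 0, 0],
    [0, 0, 0],
  ],
  delta_rot=[
    [0, 0, 0],
    [0, 0, 0],
    [0, 0, 0],
  ],
  grip=[-1, -1, -1],
)

```text
clock: 7.65
tool_pos: [0.5673, 0.0006, 0.1147]
eef_rot: [-0.002, 1.0, 0.0, 0.0]
contact_force: [-1.4, -1.5, -1.1]
opening: 0.008
finger_force: 1.2
```

Emit:
play_rows(
  translation=[
    [-0.001, 0, 0],
    [-0.0005, 0, 0],
    [0, 0, 0],
  ],
  delta_rot=[
    [0, 0, 0],
    [0, 0, 0],
    [0, 0, 0],
  ],
  grip=[-1, -1, -1],
)

```text
clock: 8.02
tool_pos: [0.5679, 0.0006, 0.1147]
eef_rot: [-0.002, 1.0, -0.0, -0.001]
contact_force: [-5.5, -0.6, 1.3]
opening: 0.003
finger_force: 2.4
```

Emit:
play_rows(
  translation=[
    [-0.0005, 0, 0],
    [-0.0005, 0, 0],
    [0, 0, 0],
  ],
  delta_rot=[
    [0, 0, 0],
    [0, 0, 0],
    [0, 0, 0],
  ],
  grip=[-1, -1, -1],
)

```text
clock: 8.4
tool_pos: [0.568, 0.0007, 0.1147]
eef_rot: [-0.002, 1.0, -0.0, -0.002]
contact_force: [-7.4, -1.9, 3.0]
opening: 0.011
finger_force: 3.4
```

Run:
```python
from h import *
im=r.snapshot("top")
cv2.imwrite("pics/top2.png",cv2.resize(im[105:280,275:490],None,fx=3.6,fy=3.4,interpolation=cv2.INTER_CUBIC))
```

```text
(no output)
```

View pics/top2.png

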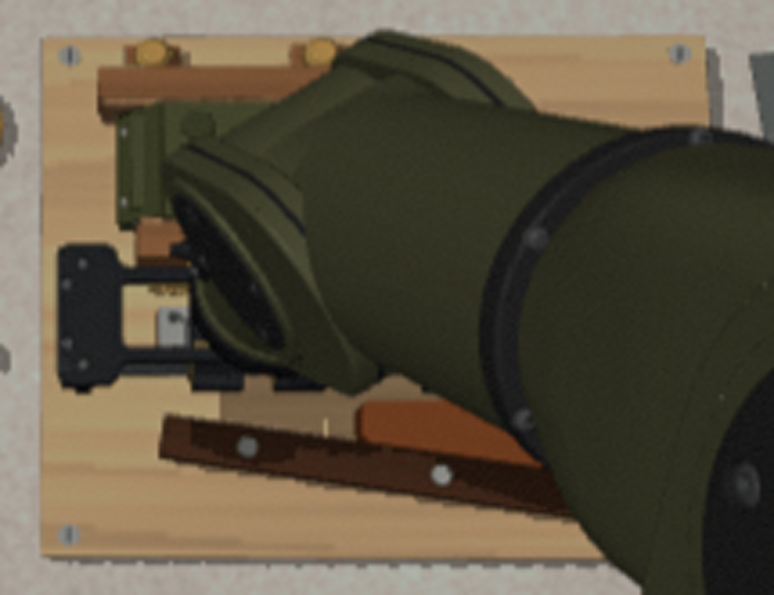

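The jaw and hull are flush on the fence (hull at crop (140,165), fence at (200,90)), so the bar is home. Next I'll back off, lift, and go to behind the butt.

```bash
python3 -c "
from h import *
s=r.get_state();print(np.round(s['q'],3),np.round(s['contact_force'],1))"
```

```text
[ 0.081  0.908 -0.281  1.859  0.527  0.451  0.998] [-7.4 -0.8  3.5]
```

Emit:
play_rows(
  translation=[
    [0.012, 0, 0],
    [0, 0, -0.04],
    [0.006, -0.02, -0.04],
    [0.007, -0.048, 0],
    [0.007, -0.048, 0],
    [0.007, -0.048, 0],
    [0.007, -0.048, 0],
    [0, -0.028, 0],
    [0, 0, 0],
  ],
  delta_rot=[
    [0, 0, 0],
    [0, 0, 0],
    [0, 0, 0],
    [0, 0, 0],
    [0, 0, 0],
    [0, 0, 0],
    [0, 0, 0],
    [0, 0, 0],
    [0, 0, 0],
  ],
  grip=[-1, -1, -1, -1, -1, -1, -1, -1, -1],
)

```text
clock: 9.57
tool_pos: [0.5251, -0.2423, 0.1949]
eef_rot: [0.0, 1.0, -0.001, 0.002]
contact_force: [-0.1, 0.2, -0.5]
opening: 0.001
finger_force: 0.0
```

Emit:
play_rows(
  translation=[
    [0, 0, 0],
    [0, 0, 0],
    [0, 0, 0],
    [0, 0, 0],
    [0, 0, 0],
    [0, 0, 0],
    [0, 0, 0],
    [0, 0, 0],
    [0, 0, 0],
    [0, 0, 0],
  ],
  delta_rot=[
    [0, 0, -10],
    [0, 0, -10],
    [0, 0, -10],
    [0, 0, -10],
    [0, 0, -10],
    [0, 0, -10],
    [0, 0, -10],
    [0, 0, -10],
    [0, 0, -10],
    [0, 0, 0],
  ],
  grip=[-1, -1, -1, -1, -1, -1, -1, -1, -1, -1],
)

```text
clock: 10.82
tool_pos: [0.5255, -0.2375, 0.1948]
eef_rot: [0.709, -0.705, -0.0, -0.002]
contact_force: [0.1, -0.3, -0.2]
opening: 0.005
finger_force: 0.0
```

Run:
```python
from h import *
s=r.get_state();print(np.round(s['q'],3)); M=R.from_quat(s["eef_rot"]).as_matrix();print(M.round(3))
for n,v in [("above start",[.519,-.226,.100])]: print(n,(M.T@(np.array(v)-s["tool_pos"])).round(4))
```

```text
[ 0.836  0.928 -0.907  1.788  0.92   0.91   2.653]
[[ 0.006 -1.     0.002]
 [-1.    -0.006  0.003]
 [-0.003 -0.002 -1.   ]]
above start [-0.0112  0.0066  0.0948]
```

Joint 7 is close to its limit, so I'll turn half a turn the other way, which gives the same finger pose.

Emit:
play_rows(
  translation=[
    [0, 0, 0],
    [0, 0, 0],
    [0, 0, 0],
    [0, 0, 0],
    [0, 0, 0],
    [0, 0, 0],
    [0, 0, 0],
    [0, 0, 0],
    [0, 0, 0],
    [0, 0, 0],
    [0, 0, 0],
    [0, 0, 0],
    [0, 0, 0],
    [0, 0, 0],
    [0, 0, 0],
    [0, 0, 0],
    [0, 0, 0],
    [0, 0, 0],
    [0, 0, 0],
  ],
  delta_rot=[
    [0, 0, 10],
    [0, 0, 10],
    [0, 0, 10],
    [0, 0, 10],
    [0, 0, 10],
    [0, 0, 10],
    [0, 0, 10],
    [0, 0, 10],
    [0, 0, 10],
    [0, 0, 10],
    [0, 0, 10],
    [0, 0, 10],
    [0, 0, 10],
    [0, 0, 10],
    [0, 0, 10],
    [0, 0, 10],
    [0, 0, 10],
    [0, 0, 10],
    [0, 0, 0],
  ],
  grip=[-1, -1, -1, -1, -1, -1, -1, -1, -1, -1, -1, -1, -1, -1, -1, -1, -1, -1, -1],
)

```text
clock: 13.2
tool_pos: [0.5257, -0.2384, 0.1954]
eef_rot: [0.705, 0.71, 0.001, 0.001]
contact_force: [0.1, -0.2, 0.4]
opening: 0.005
finger_force: 0.0
```

Run:
```python
from h import *
s=r.get_state();print(np.round(s['q'],3)); M=R.from_quat(s["eef_rot"]).as_matrix();print(M.round(3))
for n,v in [("above start",[.519,-.226,.100])]: print(n,(M.T@(np.array(v)-s["tool_pos"])).round(4))
```

```text
[ 0.402  0.772 -0.096  1.812  0.126  0.561  0.233]
[[-0.007  1.     0.003]
 [ 1.     0.007 -0.001]
 [-0.001  0.003 -1.   ]]
above start [ 0.0125 -0.0069  0.0953]
```

Emit:
play_rows(
  translation=[
    [0, -0.007, 0.03],
    [0, 0, 0.03],
    [0, 0, 0.025],
    [0, 0, 0.01],
    [0, 0, 0],
    [0.01, 0, 0],
    [0.01, 0, 0],
    [0, 0, 0],
  ],
  delta_rot=[
    [0, 0, 0],
    [0, 0, 0],
    [0, 0, 0],
    [0, 0, 0],
    [0, 0, 0],
    [0, 0, 0],
    [0, 0, 0],
    [0, 0, 0],
  ],
  grip=[-1, -1, -1, -1, -1, -1, -1, -1],
)

```text
clock: 14.2
tool_pos: [0.5181, -0.2178, 0.1002]
eef_rot: [0.705, 0.71, 0.001, -0.0]
contact_force: [0.9, -0.2, -0.4]
opening: 0.005
finger_force: 0.0
```

Run:
```python
from h import *
im=r.snapshot("scene")
cv2.imwrite("pics/sc1.png",cv2.resize(im[140:290,50:300],None,fx=3,fy=3,interpolation=cv2.INTER_CUBIC))
```

```text
(no output)
```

View pics/sc1.png

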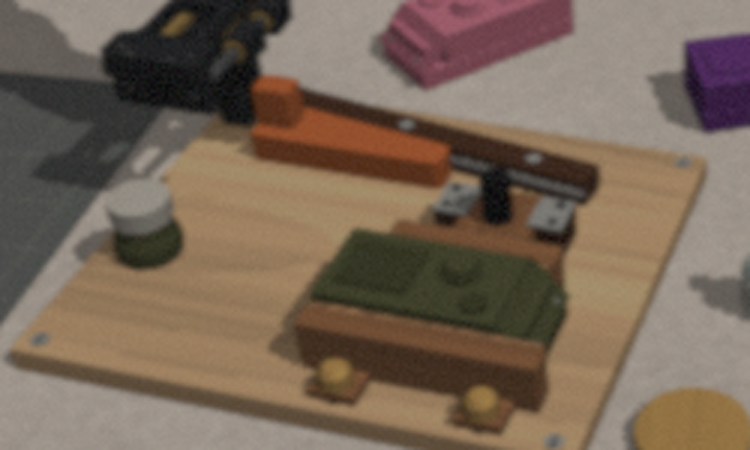

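The scene view shows the hull flush against the fence, the fingers standing behind the orange butt at crop (240,105), and the wedge's path clear.

Emit:
play_rows(
  translation=[
    [0.005, 0, 0],
    [0.006, 0.001, 0],
    [0.01, 0.0015, 0],
    [0.01, 0.0015, 0],
    [0.01, 0.0015, 0],
    [0.01, 0.0015, 0],
    [0.01, 0.0015, 0],
    [0.008, 0.0012, 0],
    [0, 0, 0],
  ],
  delta_rot=[
    [0, 0, 0],
    [0, 0, 0],
    [0, 0, 0],
    [0, 0, 0],
    [0, 0, 0],
    [0, 0, 0],
    [0, 0, 0],
    [0, 0, 0],
    [0, 0, 0],
  ],
  grip=[-1, -1, -1, -1, -1, -1, -1, -1, -1],
)

```text
clock: 15.38
tool_pos: [0.5271, -0.1508, 0.0998]
eef_rot: [0.706, 0.709, -0.0, 0.0]
contact_force: [0.7, -1.8, 0.8]
opening: 0.007
finger_force: 1.1
```

Emit:
play_rows(
  translation=[
    [0.006, 0.001, 0],
    [0.006, 0.001, 0],
    [0, 0, 0],
  ],
  delta_rot=[
    [0, 0, 0],
    [0, 0, 0],
    [0, 0, 0],
  ],
  grip=[-1, -1, -1],
)

```text
clock: 15.75
tool_pos: [0.5289, -0.1388, 0.0998]
eef_rot: [0.706, 0.709, -0.0, 0.0]
contact_force: [-1.0, -2.9, 1.4]
opening: 0.004
finger_force: 1.6
```

Emit:
play_rows(
  translation=[
    [0.003, 0.0005, 0],
    [0.003, 0.0004, 0],
    [0, 0, 0],
  ],
  delta_rot=[
    [0, 0, 0],
    [0, 0, 0],
    [0, 0, 0],
  ],
  grip=[-1, -1, -1],
)

```text
clock: 16.12
tool_pos: [0.5298, -0.1329, 0.0998]
eef_rot: [0.706, 0.708, -0.0, 0.0]
contact_force: [0.1, -5.0, 2.3]
opening: 0.007
finger_force: 2.1
```

Emit:
play_rows(
  translation=[
    [0.002, 0.0003, 0],
    [0.002, 0.0003, 0],
    [0, 0, 0],
  ],
  delta_rot=[
    [0, 0, 0],
    [0, 0, 0],
    [0, 0, 0],
  ],
  grip=[-1, -1, -1],
)

```text
clock: 16.5
tool_pos: [0.5304, -0.1287, 0.0998]
eef_rot: [0.706, 0.709, -0.0, 0.0]
contact_force: [0.2, -4.4, 1.4]
opening: 0.002
finger_force: 2.2
```

Emit:
play_rows(
  translation=[
    [0.002, 0.0003, 0],
    [0.002, 0.0003, 0],
    [0, 0, 0],
  ],
  delta_rot=[
    [0, 0, 0],
    [0, 0, 0],
    [0, 0, 0],
  ],
  grip=[-1, -1, -1],
)

```text
clock: 16.88
tool_pos: [0.5311, -0.1245, 0.0997]
eef_rot: [0.706, 0.709, 0.0, 0.0]
contact_force: [-1.1, -4.4, 2.3]
opening: 0.004
finger_force: 2.2
```

Emit:
play_rows(
  translation=[
    [0.002, 0.0003, 0],
    [0.002, 0.0003, 0],
    [0, 0, 0],
  ],
  delta_rot=[
    [0, 0, 0],
    [0, 0, 0],
    [0, 0, 0],
  ],
  grip=[-1, -1, -1],
)

```text
clock: 17.25
tool_pos: [0.5317, -0.1204, 0.0997]
eef_rot: [0.706, 0.709, 0.0, 0.0]
contact_force: [-0.2, -5.1, 2.5]
opening: 0.003
finger_force: 2.2
```

Emit:
play_rows(
  translation=[
    [0.002, 0.0003, 0],
    [0.002, 0.0003, 0],
    [0, 0, 0],
  ],
  delta_rot=[
    [0, 0, 0],
    [0, 0, 0],
    [0, 0, 0],
  ],
  grip=[-1, -1, -1],
)

```text
clock: 17.62
tool_pos: [0.5323, -0.1164, 0.0997]
eef_rot: [0.706, 0.709, 0.0, 0.0]
contact_force: [-0.2, -4.8, 2.1]
opening: 0.006
finger_force: 2.2
```

Emit:
play_rows(
  translation=[
    [0.002, 0.0003, 0],
    [0.002, 0.0003, 0],
    [0, 0, 0],
  ],
  delta_rot=[
    [0, 0, 0],
    [0, 0, 0],
    [0, 0, 0],
  ],
  grip=[-1, -1, -1],
)

```text
clock: 18.0
tool_pos: [0.5329, -0.1124, 0.0998]
eef_rot: [0.706, 0.709, 0.0, 0.0]
contact_force: [-0.3, -4.0, 1.4]
opening: 0.005
finger_force: 2.2
```

Emit:
play_rows(
  translation=[
    [0.002, 0.0003, 0],
    [0.002, 0.0003, 0],
    [0, 0, 0],
  ],
  delta_rot=[
    [0, 0, 0],
    [0, 0, 0],
    [0, 0, 0],
  ],
  grip=[-1, -1, -1],
)

```text
clock: 18.38
tool_pos: [0.5335, -0.1084, 0.0997]
eef_rot: [0.706, 0.709, 0.0, 0.0]
contact_force: [0.3, -4.9, 1.8]
opening: 0.006
finger_force: 2.2
```

Emit:
play_rows(
  translation=[
    [0.002, 0.0003, 0],
    [0.002, 0.0003, 0],
    [0, 0, 0],
  ],
  delta_rot=[
    [0, 0, 0],
    [0, 0, 0],
    [0, 0, 0],
  ],
  grip=[-1, -1, -1],
)

```text
clock: 18.75
tool_pos: [0.5341, -0.1044, 0.0997]
eef_rot: [0.706, 0.709, 0.0, 0.0]
contact_force: [0.3, -4.0, 2.2]
opening: 0.005
finger_force: 2.2
```

Emit:
play_rows(
  translation=[
    [0.002, 0.0003, 0],
    [0.002, 0.0003, 0],
    [0, 0, 0],
  ],
  delta_rot=[
    [0, 0, 0],
    [0, 0, 0],
    [0, 0, 0],
  ],
  grip=[-1, -1, -1],
)

```text
clock: 19.12
tool_pos: [0.5347, -0.1004, 0.0997]
eef_rot: [0.706, 0.709, 0.0, 0.0]
contact_force: [1.1, -4.9, 2.2]
opening: 0.0
finger_force: 2.2
```

Emit:
play_rows(
  translation=[
    [0.002, 0.0003, 0],
    [0.001, 0.0002, 0],
    [0, 0, 0],
  ],
  delta_rot=[
    [0, 0, 0],
    [0, 0, 0],
    [0, 0, 0],
  ],
  grip=[-1, -1, -1],
)

```text
clock: 19.5
tool_pos: [0.535, -0.0986, 0.0998]
eef_rot: [0.706, 0.708, -0.0, 0.001]
contact_force: [1.2, -6.7, 2.5]
opening: 0.008
finger_force: 3.4
```

Emit:
play_rows(
  translation=[
    [0.001, 0.0002, 0],
    [0.001, 0.0001, 0],
    [0, 0, 0],
  ],
  delta_rot=[
    [0, 0, 0],
    [0, 0, 0],
    [0, 0, 0],
  ],
  grip=[-1, -1, -1],
)

```text
clock: 19.88
tool_pos: [0.535, -0.098, 0.0998]
eef_rot: [0.706, 0.708, -0.001, 0.001]
contact_force: [0.5, -10.4, 1.9]
opening: 0.006
finger_force: 4.7
```

Emit:
play_rows(
  translation=[
    [0.001, 0.0002, 0],
    [0, 0, 0],
    [0, 0, 0],
  ],
  delta_rot=[
    [0, 0, 0],
    [0, 0, 0],
    [0, 0, 0],
  ],
  grip=[-1, -1, -1],
)

```text
clock: 20.25
tool_pos: [0.535, -0.0976, 0.0998]
eef_rot: [0.707, 0.707, -0.001, 0.001]
contact_force: [0.4, -10.5, 2.0]
opening: 0.005
finger_force: 5.4
```

Emit:
play_rows(
  translation=[
    [0.001, 0.0002, 0],
    [0, 0, 0],
    [0, 0, 0],
  ],
  delta_rot=[
    [0, 0, 0],
    [0, 0, 0],
    [0, 0, 0],
  ],
  grip=[-1, -1, -1],
)

```text
clock: 20.62
tool_pos: [0.5351, -0.0973, 0.0998]
eef_rot: [0.707, 0.707, -0.002, 0.001]
contact_force: [-0.2, -11.1, 2.2]
opening: 0.011
finger_force: 6.0
```

Emit:
play_rows(
  translation=[
    [0.001, 0.0001, 0],
    [0, 0, 0],
    [0, 0, 0],
  ],
  delta_rot=[
    [0, 0, 0],
    [0, 0, 0],
    [0, 0, 0],
  ],
  grip=[-1, -1, -1],
)

```text
clock: 21.0
tool_pos: [0.5351, -0.0971, 0.0998]
eef_rot: [0.707, 0.707, -0.002, 0.002]
contact_force: [-0.7, -13.7, 2.5]
opening: 0.005
finger_force: 6.7
```

Emit:
play_rows(
  translation=[
    [0, 0, 0],
  ],
  delta_rot=[
    [0, 0, 0],
  ],
  grip=[-1],
)

```text
clock: 21.12
tool_pos: [0.5351, -0.097, 0.0998]
eef_rot: [0.707, 0.707, -0.002, 0.002]
contact_force: [-1.2, -14.1, 2.3]
opening: 0.009
finger_force: 6.7
```

Emit:
play_rows(
  translation=[
    [0, 0, 0],
  ],
  delta_rot=[
    [0, 0, 0],
  ],
  grip=[-1],
)

```text
clock: 21.25
tool_pos: [0.5351, -0.097, 0.0998]
eef_rot: [0.707, 0.707, -0.002, 0.002]
contact_force: [-0.2, -12.8, 2.0]
opening: 0.007
finger_force: 6.7
```

Emit:
play_rows(
  translation=[
    [0.001, 0.0001, 0],
    [0, 0, 0],
    [0, 0, 0],
  ],
  delta_rot=[
    [0, 0, 0],
    [0, 0, 0],
    [0, 0, 0],
  ],
  grip=[-1, -1, -1],
)

```text
clock: 21.62
tool_pos: [0.5351, -0.0967, 0.0998]
eef_rot: [0.707, 0.707, -0.002, 0.002]
contact_force: [-0.9, -13.5, 2.8]
opening: 0.004
finger_force: 7.3
```

Emit:
play_rows(
  translation=[
    [0, 0, 0],
  ],
  delta_rot=[
    [0, 0, 0],
  ],
  grip=[-1],
)

```text
clock: 21.75
tool_pos: [0.5351, -0.0967, 0.0998]
eef_rot: [0.707, 0.707, -0.003, 0.002]
contact_force: [-0.9, -14.4, 2.0]
opening: 0.007
finger_force: 7.3
```

Emit:
play_rows(
  translation=[
    [0, 0, 0],
  ],
  delta_rot=[
    [0, 0, 0],
  ],
  grip=[-1],
)

```text
clock: 21.88
tool_pos: [0.5351, -0.0967, 0.0998]
eef_rot: [0.707, 0.707, -0.002, 0.002]
contact_force: [0.3, -14.6, 2.5]
opening: 0.006
finger_force: 7.3
```

Emit:
play_rows(
  translation=[
    [0.0004, 0, 0],
    [0, 0, 0],
    [0, 0, 0],
    [0, 0, 0],
  ],
  delta_rot=[
    [0, 0, 0],
    [0, 0, 0],
    [0, 0, 0],
    [0, 0, 0],
  ],
  grip=[-1, -1, -1, -1],
)

```text
clock: 22.38
tool_pos: [0.5351, -0.0967, 0.0998]
eef_rot: [0.708, 0.707, -0.003, 0.002]
contact_force: [-0.7, -14.7, 2.2]
opening: 0.009
finger_force: 7.7
```

Emit:
play_rows(
  translation=[
    [-0.01, -0.001, 0],
    [-0.02, -0.003, 0],
    [0, 0, -0.04],
    [0, 0, -0.05],
    [-0.04, -0.04, -0.04],
    [-0.03, -0.05, 0],
    [0, 0, 0],
  ],
  delta_rot=[
    [0, 0, 0],
    [0, 0, 0],
    [0, 0, 0],
    [0, 0, 0],
    [0, 0, 0],
    [0, 0, 0],
    [0, 0, 0],
  ],
  grip=[-1, -1, -1, -1, -1, -1, -1],
)

```text
clock: 23.25
tool_pos: [0.4415, -0.1885, 0.2258]
eef_rot: [0.707, 0.707, -0.001, -0.002]
contact_force: [0.1, 0.6, -0.5]
opening: 0.005
finger_force: 0.0
```

Run:
```python
from h import *
im=r.snapshot("scene")
cv2.imwrite("pics/sc2.png",cv2.resize(im[140:290,50:300],None,fx=3,fy=3,interpolation=cv2.INTER_CUBIC))
```

```text
(no output)
```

View pics/sc2.png

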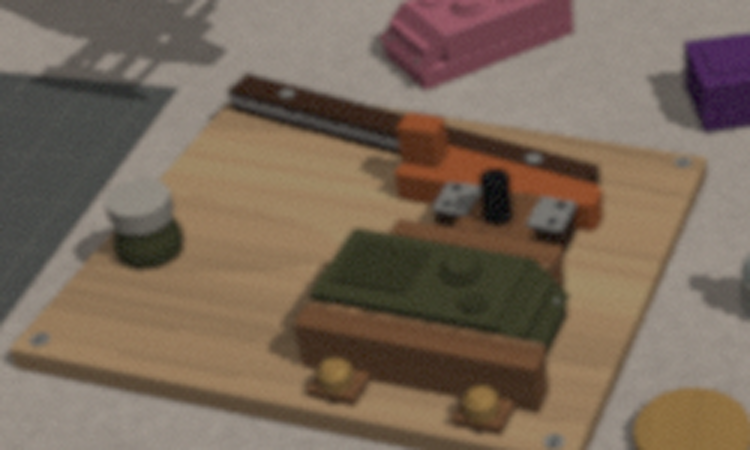

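The wedge is jammed behind the bar (tab at crop (420,140), nose at (600,205)). The hull is flush against the fence, and the jar and lid haven't moved.

```bash
python3 -c "
from plant import r
print(r.finish_job())"
```

```text
the job is handed in; nothing more can be done
None
```

I handed the job in at about 23 s of the 48 s; no verdict came back. The bar is up with the hull flush against the fence, the wedge is jammed with about 15 N on its butt, nothing is being touched, and the jar and lid look unmoved; the cement bottle was outside my last close-up, but the arm never went near it.

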